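# Swap the stirred bottle and the waiting jar

## Task

The square bottle on the magnetic stirrer is done and the squat wide-lidded jar in the caddy is next: swap them, so that the jar stands upright in the middle of the stirrer's plate and the square bottle stands upright on the floor of the caddy bay that the jar came from. Keep both upright and set them down without dropping them, and leave everything else standing where it is.

Things in the scene. Friction and masses are not known exactly. Their poses are not given: they have to be found in the camera images.
- plate_centre (a point): Centre of the upper face of the magnetic stirrer's square dark steel plate (130 x 130 mm, its face 81 mm above the table), on which the square bottle stands at the start. Axes as the stirrer.
- stirrer: Fixed magnetic stirrer: white box 200 mm (its x) by 150 mm (its y), 75 mm high, two black knobs on its -x side, the plate on top with its centre 30 mm to the +x side. Origin at the centre of its underside, on the table.
- rod_top (a point): Top of the upright steel rod, 12 mm in diameter, fixed at a corner of the stirrer 88 mm from the centre of the plate; it rises from the stirrer to 280 mm above the table. An obstacle: go round it.
- bottle_mid (a point): Centre, half-way up, of the square bottle: white plastic, 150 mm tall, body 62 x 62 mm square (sides along this point's x and y) and 105 mm tall; above it a neck 34 mm across and at the top a round grey cap 42 mm in diameter and 27 mm tall (48 to 75 mm above this point), good to grasp. z is up. About 0.25 to 0.5 kg. Starts on the plate at any yaw.
- jar_mid (a point): Centre, half-way up, of the squat jar: round, white plastic, 66 mm in diameter and 115 mm tall, with a wide flat grey lid 64 mm in diameter and 25 mm tall at the top (32.5 to 57.5 mm above this point), good to grasp. z is up. About 0.2 to 0.4 kg. Starts in any one of the caddy's three bays.
- caddy: Fixed grey plastic caddy, 90 mm (x) by 260 mm (y), 40 mm high, open on top: three square bays in a row along its y. Origin at the centre of its underside, on the table.
- round_bottle: Bystander in one of the other bays: round white bottle with a narrow neck and grey cap, 64 mm in diameter, 125 mm tall; origin at the centre of its underside.
- flask: Bystander in the remaining bay: conical glass flask with a black stopper, 72 mm across at the foot, 125 mm tall; origin at the centre of its underside.
- mat: Flat grey plastic mat, fixed on the table, 110 x 110 x 3 mm, always empty at the start: a thing can be stood on it for a while. Origin at the centre of its underside.
- tip_box: Bystander: blue box with a clear lid, 100 (x) x 75 (y) x 65 mm tall; origin at the centre of its underside.
- beaker: Bystander: empty glass beaker, 72 mm in diameter, 90 mm tall; origin at the centre of its underside.
- tube_rack: Bystander: yellow tube rack, 50 (x) x 220 (y) mm, 62 mm tall with its tubes; origin at the centre of its underside.
- bay0 (a point): Centre of the floor of bay 0 of the caddy (caddy y -85 mm, 5 mm above the table), axes as the caddy. The bay is 80 x 80 mm inside with walls that rise 35 mm above the floor.
- bay1 (a point): Centre of the floor of bay 1 of the caddy (caddy y +0 mm, 5 mm above the table), axes as the caddy. The bay is 80 x 80 mm inside with walls that rise 35 mm above the floor.
- bay2 (a point): Centre of the floor of bay 2 of the caddy (caddy y +85 mm, 5 mm above the table), axes as the caddy. The bay is 80 x 80 mm inside with walls that rise 35 mm above the floor.
Things that resemble listed ones, but are neither listed nor needed, are in the scene too. Leave any brown or yellow look-alike of the part that bears jar_mid alone.

How it is judged:
At the end, for the whole second after the job is handed in: The jar stands upright (within 0.1 rad) and at rest on the stirrer's plate, within 25 mm of its centre; the square bottle stands upright (within 0.1 rad) and at rest on the floor of the bay that the jar left, within 20 mm of its centre. The other bays stay occupied by their own things (horizontal distance between jar_mid and plate_centre below 0.025 m and z of jar_mid in the frame of plate_centre between 0.05 and 0.066 m and angle between each of jar_mid, bottle_mid's own z axis and vertical below 0.1 rad and linear speed of each of jar, bottle below 0.02 m/s and (horizontal distance between bottle_mid and bay0 below 0.02 m or horizontal distance between bottle_mid and bay1 below 0.02 m or horizontal distance between bottle_mid and bay2 below 0.02 m) and z of bottle_mid in the frame of caddy between 0.072 and 0.088 m); the robot touches nothing.
It fails at once if a bystander is shoved more than 30 mm or tipped over (distance of any of round_bottle, flask, tip_box, beaker, tube_rack from where it was at the start of the episode above 0.03 m or angle between any of round_bottle, flask, tip_box, beaker, tube_rack's own z axis and vertical above 0.5 rad).
It fails at once if the square bottle is tipped by more than 40 degrees (angle between bottle_mid's own z axis and vertical above 0.7 rad).
It fails at once if the square bottle is dropped or thrown (faster than 0.55 m/s, a fall of about 15 mm, while out of the fingers) (linear speed of bottle above 0.55 m/s and contact force between bottle and the fingers below 0.05 N).
It fails at once if the jar is tipped by more than 40 degrees (angle between jar_mid's own z axis and vertical above 0.7 rad).
It fails at once if the jar is dropped or thrown (faster than 0.55 m/s, a fall of about 15 mm, while out of the fingers) (linear speed of jar above 0.55 m/s and contact force between jar and the fingers below 0.05 N).
It also fails if it takes over 72 s, if anything falls off the work surface, if the arm or the gripper's body presses on something with over 40 N, if the wrist force passes 120 N, or if a joint passes its speed limit or range.

## Robot

A 6-joint arm with a two-finger parallel gripper is mounted at the origin on the work surface. World frame = base frame: x ahead of the robot, y to its left, z up, the work surface at z = 0. Lengths are in m, angles in rad, forces in N, time in s.
With the tool pointing down it reaches from about 0.225 to 0.875 m from the base axis. Payload 3.4 kg.
Tool frame: the origin (TCP) lies between the finger pads; the fingertips stand 19 mm ahead of it and the grasp point (between the pads) is the TCP (manip.tip_reach is the distance from the TCP to the fingertips, in m); z points along the fingers, x is the direction in which the jaws open and shut, and the axes are right-handed (so a half turn about z gives the same grasp; the last joint's range is limited). The gripper opens to 85 mm and grips with 20 to 120 N. Pads are 22 mm wide; open, the fingers measure 114 mm over their backs; the gripper's body (76 mm by 85 mm) begins 54 mm behind the grasp point. The pads swing forward as they close: fully open they stand 13 mm farther back than shut.
Start: joints at [-1.39, 0.276, 1.505, -0, 1.361, -0.121], TCP at [0.171, -0.549, 0.25] pointing down, gripper open.
Joint ranges: [-2.89, 2.89], [-0.75, 2.08], [0.22, 2.7], [-1.18, 4.32], [0.11, 2.71], [-2.7, 2.7]. Speed limits (rad/s): [2.57, 2.57, 3.14, 3.14, 3.14, 3.14].

## Interface

Orientations are given as a unit quaternion [w, x, y, z].
In Python, from rig import manip gives the robot as it stands.
- The arm moves only by the tool send_rows, never from a script. Its arguments are lists of equal length, an entry for each row: "delta_pos": the shift along the tool's x, y, z normalised to -1 to 1, where 1 is 40 cm, a list of three; "angular": the turn, a rotation vector about the tool's x, y, z normalised to -1 to 1, where 1 is 0.08 rad, a list of three. A call has 1 to 5 rows; each row shifts and turns the commanded pose from where the row before left it, along the tool's axes as they then stand; what a row does not reach is not made up. A row lasts 1/12 s, in which the tool goes at most 41.7 mm and 7.16 degrees, less where a joint would pass 70% of its speed; a pose out of reach is approached as far as the arm can. A call with a number of a shift or a turn outside -1 to 1 is refused whole. A call with a gripper value outside its range is refused whole. "hand" is the finger opening in mm, from 0 to 85.4, set as the call begins (left out, the last holds). The fingers move at their own pace and stop on an object; "squeeze" is the grip in N (left out, the last holds). Time passes only in rows, so rows that do not move let the fingers close. It gives the time, the measured TCP pose, the force and the opening at its end, in the units of the state.
- manip.get_state(): the state, without advancing time (a new reading comes with each control period).
- manip.get_image(name): name is "side" or "top"; returns the picture (400x640x3 uint8, blue, green, red); there is no depth.
- manip.calibration(name): a dict with "fx", "fy", "cx", "cy" (pixels), "camera_from_world" (4x4, takes a point from world to camera coordinates). Camera axes: x right, y up, looking along -z (the intrinsics and any distortion apply to the point x, -y, -z); pixel columns grow to the right and rows downward; lengths in m; the calibration is good to about 2 mm. A picture is of the moment at which its call begins. calibration takes no time and is no camera call.
- manip.sign_off(): hands the job in, once; it reports no verdict.
The state is a dict: "clock": time; "qpos": joint angles; "qd": joint speeds; "effort": joint torques, N m; "position": TCP position; "ee_rot": TCP orientation; "contact_force": force on the tool from outside, world axes, zero at the start; "moment": the same for the moment, N m; "width": finger opening in m.
Only numpy, scipy, OpenCV 4.12 (cv2) and the standard library are available. Lean on these libraries where they do the work, as an engineer would, in place of code of your own. Each camera call takes 0.05 s, during which the arm holds its last target.

## Working session

There is one attempt and no reset: what is moved stays moved. The work goes in short steps, Python scripts to look and compute and a tool call to move; the robot and the scene stay as the last step left them, time stands still between calls to the robot, and variables do not carry over. Pictures are saved under pics/ and viewed, and the job is handed in when it is done.

Besides the shell and the picture viewer there is one more tool, called after "Call:" by a JSON object that holds its "name" and its "arguments". send_rows: Moves the arm, as the interface text tells. Scaled input: -1 to 1 covers 40 cm each way for a shift and 0.08 rad each way for a turn. Its arguments: {"type":"object","properties":{"delta_pos":{"type":"array","items":{"type":"array","items":{"type":"number"}}},"angular":{"type":"array","items":{"type":"array","items":{"type":"number"}}},"hand":{"type":"number"},"squeeze":{"type":"number"}},"required":["delta_pos","angular"]}

```bash
mkdir -p pics; ls; python3 - <<'E'
from rig import manip
import cv2
s=manip.get_state();print(s)
for n in("side","top"):
    cv2.imwrite(f"pics/{n}0.png",manip.get_image(n));print(n,manip.calibration(n))
print(manip.tip_reach, dir(manip))
E
```

```text
pics
{'clock': 0.0, 'qpos': array([-1.38999500e+00,  2.76607279e-01,  1.50613560e+00,  1.53801818e-06,
        1.36070160e+00, -1.20983943e-01]), 'qd': array([ 0.00074193,  0.00042175, -0.00130942,  0.00013677,  0.00141378,
       -0.00071613]), 'effort': array([ 2.14428687e-04, -4.16784239e+01, -2.45808238e+01,  2.04763496e-04,
        1.13024900e-02,  9.69722436e-06]), 'position': array([ 0.17081914, -0.54852301,  0.2494317 ]), 'ee_rot': array([-6.35394373e-04,  8.05364468e-01, -5.92779231e-01, -6.73489151e-04]), 'contact_force': array([-0.59348418, -0.06137142, -0.18994013]), 'moment': array([ 0.02436961, -0.00994825,  0.03108574]), 'width': 0.08532467378204825}
side {'fx': 398.17220250390585, 'fy': 398.17220250390585, 'cx': 313.01448041942655, 'cy': 209.17353576947878, 'camera_from_world': array([[-0.97280507, -0.23154893,  0.00594866,  0.5975894 ],
       [ 0.15105814, -0.61475192,  0.77411983, -0.20700402],
       [-0.17558967,  0.75396629,  0.63301114, -1.33428537],
       [ 0.        ,  0.        ,  0.        ,  1.        ]])}
top {'fx': 500.5177579488064, 'fy': 500.517757948
[... 167 characters left out ...]
   [ 9.94449704e-01, -2.59446200e-02,  1.01964027e-01,
        -5.80944600e-01],
       [-1.02005877e-01, -2.91268131e-04,  9.94783753e-01,
        -1.71161695e+00],
       [ 0.00000000e+00,  0.00000000e+00,  0.00000000e+00,
         1.00000000e+00]])}
0.019 ['MotionError', '__class__', '__delattr__', '__dict__', '__dir__', '__doc__', '__eq__', '__format__', '__ge__', '__getattribute__', '__getstate__', '__gt__', '__hash__', '__init__', '__init_subclass__', '__le__', '__lt__', '__module__', '__ne__', '__new__', '__reduce__', '__reduce_ex__', '__repr__', '__setattr__', '__sizeof__', '__str__', '__subclasshook__', '__weakref__', 'calibration', 'get_image', 'get_state', 'sign_off', 'tip_reach']
```

View pics/side0.png

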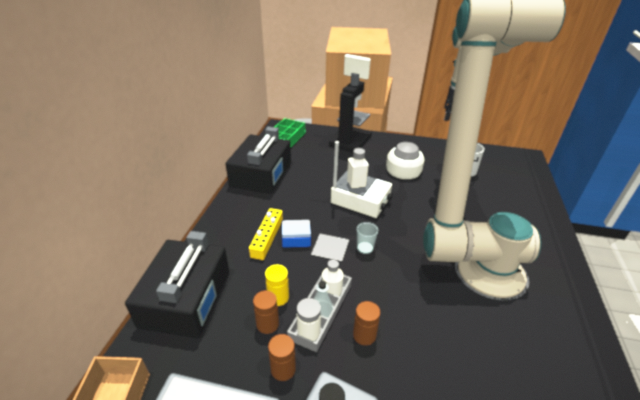

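View pics/top0.png

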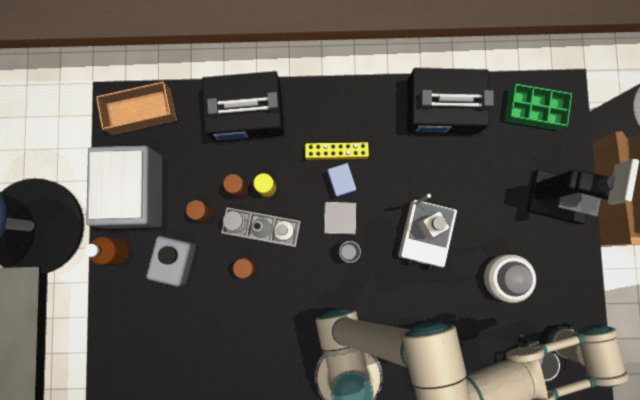

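```bash
python3 - <<'E'
import cv2
a=cv2.imread("pics/top0.png")
cv2.imwrite("pics/t1.png",cv2.resize(a[190:260,210:310],None,fx=8,fy=8,interpolation=cv2.INTER_CUBIC))
cv2.imwrite("pics/t2.png",cv2.resize(a[185:275,390:470],None,fx=6,fy=6,interpolation=cv2.INTER_CUBIC))
b=cv2.imread("pics/side0.png")
cv2.imwrite("pics/s1.png",cv2.resize(b[250:390,240:390],None,fx=4,fy=4,interpolation=cv2.INTER_CUBIC))
cv2.imwrite("pics/s2.png",cv2.resize(b[130:260,300:420],None,fx=4.6,fy=4.6,interpolation=cv2.INTER_CUBIC))
E
```

```text
(no output)
```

View pics/t1.png

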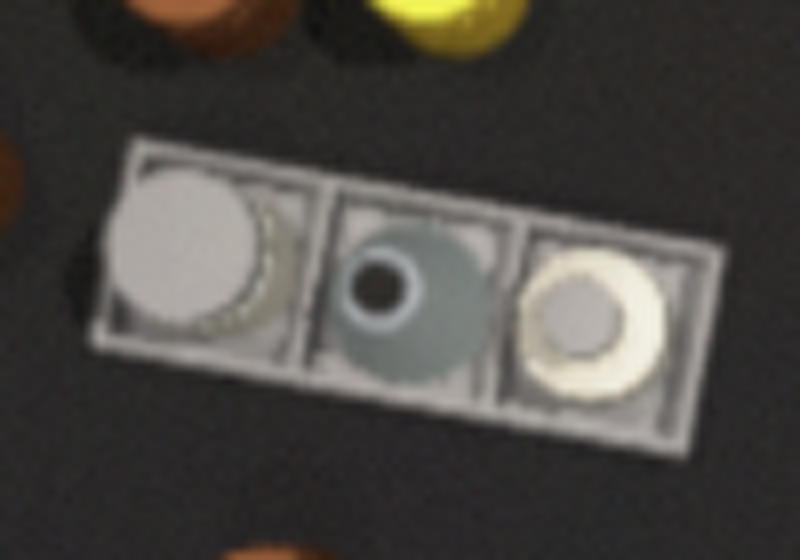

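View pics/t2.png

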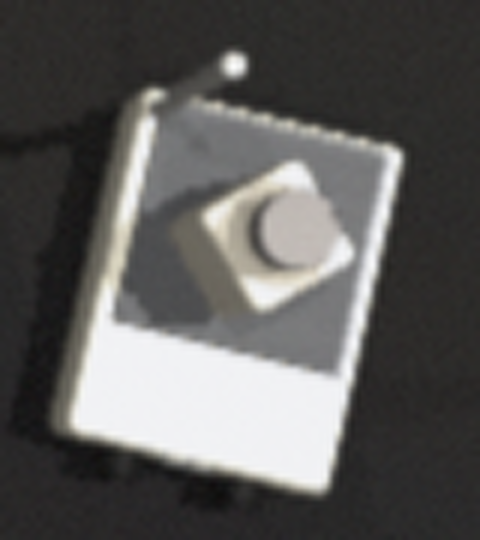

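View pics/s1.png

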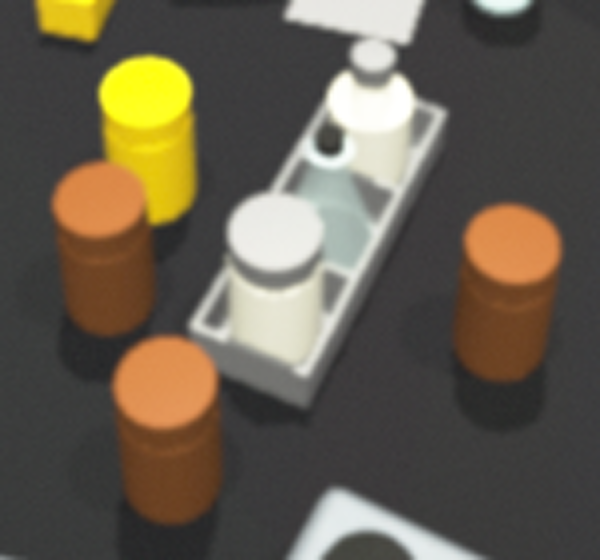

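View pics/s2.png

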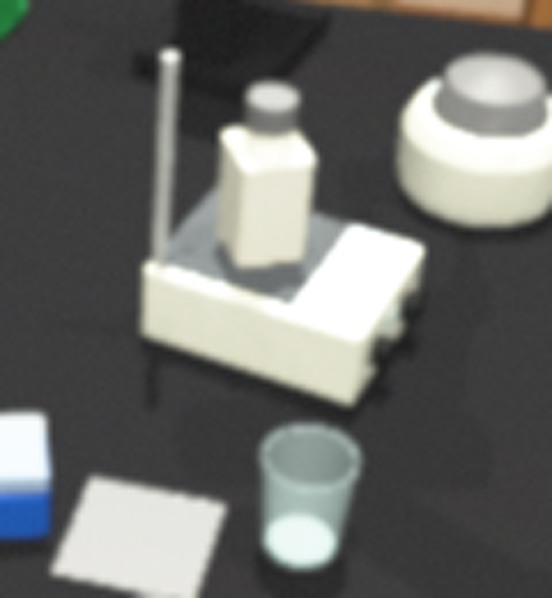

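```bash
cat > h.py <<'E'
import numpy as np, cv2
from rig import manip
def ray(n,u,v,z):
    c=manip.calibration(n);T=c["camera_from_world"]
    R=T[:3,:3];o=-R.T@T[:3,3]
    d=R.T@np.array([(u-c["cx"])/c["fx"],-(v-c["cy"])/c["fy"],-1])
    return o+d*(z-o[2])/d[2]
def proj(n,p):
    c=manip.calibration(n);q=(c["camera_from_world"]@np.append(p,1))[:3]
    return np.array([c["cx"]+c["fx"]*q[0]/-q[2],c["cy"]-c["fy"]*q[1]/-q[2]])
def crop(px,s,o): return ((px[0]+.5)/s-.5+o[0],(px[1]+.5)/s-.5+o[1])
E
python3 - <<'E'
from h import *
np.set_printoptions(precision=4,suppress=True)
def t1(p,z): return ray("top",*crop(p,8,(210,190)),z)
def t2(p,z): return ray("top",*crop(p,6,(390,185)),z)
C=np.array([t1(p,.04) for p in[(130,137),(727,243),(686,458),(92,348)]])
print("caddy",C[:,:2],C.mean(0), [np.linalg.norm(C[i]-C[i-1]) for i in range(4)])
print("yaws",[np.arctan2(*(C[a]-C[b])[1::-1])-np.pi/2 for a,b in((0,1),(3,2))])
for n,p,z in(("jar",(181,247),.12),("flask",(380,288),.13),("round",(583,315),.13)): print(n,t1(p,z))
P=np.array([t2(p,.081) for p in[(158,100),(395,150),(338,378),(113,322)]])
print("plate",P[:,:2],P.mean(0),[np.linalg.norm(P[i]-P[i-1]) for i in range(4)])
print("S",[t2(p,.075) for p in[(402,150),(325,495)]])
print("cap",t2((297,230),.231),"rod",t2((234,65),.28))
B=np.array([t2(p,.186) for p in[(297,162),(355,250),(262,315),(205,210)]])
print("body",B[:,:2],B.mean(0),[np.linalg.norm(B[i]-B[i-1]) for i in range(4)])
for n,p,o,s,z in(("jar",(275,233),(240,250),4,.12),("round",(373,57),(240,250),4,.13),("cap",(273,97),(300,130),4.6,.231),("rod",(170,55),(300,130),4.6,.28)): print("side",n,ray("side",*crop(p,s,o),z))
M=[ray("top",u,v,.003) for u,v in((340,218),)];print("mat",M)
for n,uv,z in(("beaker",(348,250),.05),("tip",(342,180),.065),("rack",(337,151),.06),("yel",(264,185),.11),("br",(233,184),.11),("br",(196,211),.11),("br",(243,268),.11)): print(n,ray("top",*uv,z))
E
```

```text
caddy [[0.5877 0.4073]
 [0.5351 0.1501]
 [0.4431 0.1697]
 [0.4969 0.4243]] [0.5157 0.2879 0.04  ] [np.float64(0.09239133409595865), np.float64(0.26249917092618696), np.float64(0.09399878111441216), np.float64(0.26014151177082784)]
yaws [np.float64(-0.2019751080372565), np.float64(-0.20819726212655243)]
jar [0.5333 0.3714 0.12  ]
flask [0.5136 0.2885 0.13  ]
round [0.5004 0.2058 0.13  ]
plate [[ 0.5851 -0.2429]
 [ 0.5534 -0.3747]
 [ 0.4267 -0.3361]
 [ 0.4611 -0.2121]] [ 0.5066 -0.2914  0.081 ] [np.float64(0.12780900218554792), np.float64(0.13553004753933182), np.float64(0.13246718324877835), np.float64(0.12866971079310252)]
S [array([ 0.5538, -0.3802,  0.075 ]), array([ 0.362, -0.327,  0.075])]
cap [ 0.5005 -0.2819  0.231 ] rod [ 0.5804 -0.2432  0.28  ]
body [[ 0.5392 -0.2944]
 [ 0.492  -0.3225]
 [ 0.4592 -0.272 ]
 [ 0.5151 -0.2448]] [ 0.5014 -0.2834  0.186 ] [np.float64(0.055117836172585755), np.float64(0.05487815677911731), np.float64(0.06016258413317285), np.float64(0.06216267133672621)]
side jar [0.538  0.3773 0.12  ]
side round [0.5037 0.2142 0.13  ]
side cap [ 0.5054 -0.2765  0.231 ]
side rod [ 0.5851 -0.2379  0.28  ]
mat [array([0.5411, 0.0121, 0.003 ])]
beaker [ 0.4275 -0.0101  0.05  ]
tip [0.6666 0.0038 0.065 ]
rack [0.7691 0.0178 0.06  ]
yel [0.6497 0.2662 0.11  ]
br [0.6558 0.3695 0.11  ]
br [0.5685 0.493  0.11  ]
br [0.3768 0.339  0.11  ]
```

```bash
cat >> h.py <<'E'
from scipy.spatial.transform import Rotation as Ro
def plan(p,th=None):
    s=manip.get_state();q=s["ee_rot"];R=Ro.from_quat([q[1],q[2],q[3],q[0]])
    c=np.arctan2(*R.as_matrix()[1::-1,0])
    d=R.inv().apply(np.array(p)-s["position"])
    print("pos",s["position"].round(4),"th",round(c,4),"w",round(s["width"],4),"F",s["contact_force"].round(1),"t",s["clock"])
    print("shift total norm",(d/.4).round(4),"rows>=",int(np.ceil(np.linalg.norm(d)/.0417)))
    if th is not None:
        m=np.array([[np.cos(th),np.sin(th),0],[np.sin(th),-np.cos(th),0],[0,0,-1]]).T
        t=(R.inv()*Ro.from_matrix(m)).as_rotvec();print("turn total norm",(t/.08).round(3))
        print("shift in target axes",((m.T@(np.array(p)-s["position"]))/.4).round(4))
E
python3 - <<'E'
from h import *
plan([.503,-.28,.33],-1.075)
E
```

```text
pos [ 0.1708 -0.5486  0.2495] th -1.269 w 0.0855 F [-0.4  0.4  0.6] t 0.1
shift total norm [-0.3946 -0.9925 -0.2004] rows>= 11
turn total norm [-0.005  0.021 -2.425]
shift in target axes [-0.1955 -1.0499 -0.2013]
```

Call:
{"name": "send_rows", "arguments": {"delta_pos": [[0, 0, -0.067], [0, 0, -0.067], [0, 0, -0.067]], "angular": [[0, 0.007, -0.808], [0, 0.007, -0.808], [0, 0.007, -0.808]], "hand": 85, "squeeze": 40}}

```text
clock: 0.35
position: [0.1708, -0.5484, 0.3307]
ee_rot: [-0.0, 0.86, -0.511, -0.0]
contact_force: [0.5, 0.2, 0.2]
width: 0.0849
```

Call:
{"name": "send_rows", "arguments": {"delta_pos": [[-0.016, -0.087, 0], [-0.016, -0.087, 0], [-0.016, -0.087, 0], [-0.016, -0.087, 0], [-0.016, -0.087, 0]], "angular": [[0, 0, 0], [0, 0, 0], [0, 0, 0], [0, 0, 0], [0, 0, 0]]}}

```text
clock: 0.77
position: [0.3096, -0.4367, 0.3303]
ee_rot: [0.0, 0.859, -0.512, 0.0]
contact_force: [0.9, 0.7, 0.8]
width: 0.0849
```

Call:
{"name": "send_rows", "arguments": {"delta_pos": [[-0.016, -0.087, 0], [-0.016, -0.087, 0], [-0.016, -0.087, 0], [-0.016, -0.087, 0], [-0.016, -0.087, 0]], "angular": [[0, 0, 0], [0, 0, 0], [0, 0, 0], [0, 0, 0], [0, 0, 0]]}}

```text
clock: 1.18
position: [0.4475, -0.3257, 0.3302]
ee_rot: [0.001, 0.859, -0.512, 0.0]
contact_force: [0.8, 0.2, 0.5]
width: 0.0852
```

```bash
python3 - <<'E'
from h import *
plan([.503,-.28,.33],-1.075)
for n in("top","side"):
    a=manip.get_image(n);u,v=proj(n,[.503,-.28,.23]).astype(int);print(u,v)
    cv2.imwrite(f"pics/{n}1.png",cv2.resize(a[max(0,v-60):v+60,u-60:u+60],None,fx=4.5,fy=4.5,interpolation=cv2.INTER_CUBIC))
E
```

```text
pos [ 0.4475 -0.3257  0.3302] th -1.0751 w 0.0852 F [0.8 0.2 0.5] t 1.1833
shift total norm [-0.0345 -0.1764  0.0003] rows>= 2
turn total norm [ 0.006 -0.014 -0.002]
shift in target axes [-0.0345 -0.1764  0.0005]
438 222
359 150
```

Call:
{"name": "send_rows", "arguments": {"delta_pos": [[-0.0115, -0.0588, 0], [-0.0115, -0.0588, 0], [-0.0115, -0.0588, 0], [0, 0, 0]], "angular": [[0, 0, 0], [0, 0, 0], [0, 0, 0], [0, 0, 0]]}}

```text
clock: 1.62
position: [0.5043, -0.2793, 0.3298]
ee_rot: [-0.001, 0.86, -0.511, 0.001]
contact_force: [0.8, -0.4, 0.0]
width: 0.0847
```

```bash
python3 - <<'E'
from h import *
plan([.503,-.28,.217],-1.075)
out=[]
for n in("top","side"):
    a=manip.get_image(n);u,v=proj(n,[.503,-.28,.26]).astype(int);print(u,v, proj(n,[.503,-.28,.33]),proj(n,[.503,-.28,.231]))
    out.append(cv2.resize(a[max(0,v-45):max(0,v-45)+90,u-45:u+45],None,fx=4.4,fy=4.4,interpolation=cv2.INTER_CUBIC))
cv2.imwrite("pics/b2.png",np.hstack(out))
E
```

```text
pos [ 0.5043 -0.2793  0.3298] th -1.072 w 0.0847 F [ 0.8 -0.4  0. ] t 1.6167
shift total norm [-1.00e-04  4.30e-03  2.82e-01] rows>= 3
turn total norm [-0.024 -0.003  0.038]
shift in target axes [0.     0.0037 0.282 ]
440 221 [446.41730812 219.7261449 ] [438.40914511 222.12924446]
360 143 [361.93708839 126.29644521] [359.71833513 150.30250225]
```

View pics/b2.png

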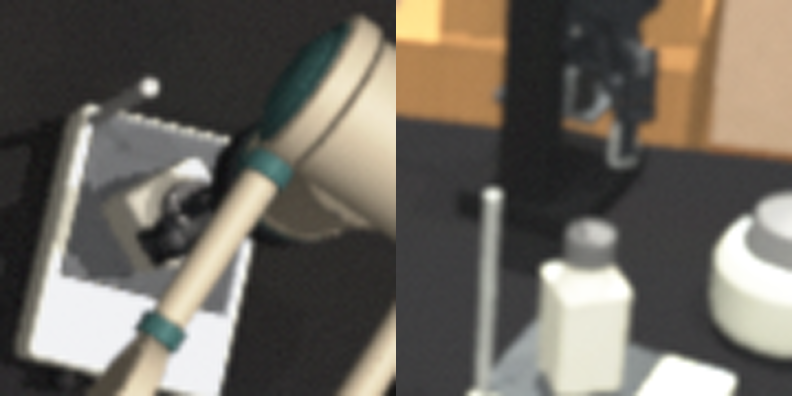

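Call:
{"name": "send_rows", "arguments": {"delta_pos": [[0, 0.001, 0.05], [0, 0, 0.05], [0, 0, 0.05], [0, 0, 0.05], [0, 0, 0.04]], "angular": [[0, 0, 0], [0, 0, 0], [0, 0, 0], [0, 0, 0], [0, 0, 0]]}}

```text
clock: 2.13
position: [0.4999, -0.2827, 0.2329]
ee_rot: [0.001, 0.859, -0.513, -0.0]
contact_force: [0.5, 0.4, 0.7]
width: 0.085
```

Call:
{"name": "send_rows", "arguments": {"delta_pos": [[0, 0, 0.02], [0, 0, 0.02], [0, 0, 0]], "angular": [[0, 0, 0], [0, 0, 0], [0, 0, 0]]}}

```text
clock: 2.38
position: [0.5006, -0.2821, 0.2173]
ee_rot: [0.001, 0.859, -0.512, -0.001]
contact_force: [0.5, -0.2, -0.4]
width: 0.0849
```

Call:
{"name": "send_rows", "arguments": {"delta_pos": [[0, 0, 0], [0, 0, 0], [0, 0, 0], [0, 0, 0], [0, 0, 0]], "angular": [[0, 0, 0], [0, 0, 0], [0, 0, 0], [0, 0, 0], [0, 0, 0]], "hand": 30, "squeeze": 40}}

```text
clock: 2.8
position: [0.5024, -0.2825, 0.2198]
ee_rot: [0.001, 0.859, -0.512, 0.002]
contact_force: [0.5, 0.1, 2.8]
width: 0.041
```

Call:
{"name": "send_rows", "arguments": {"delta_pos": [[0, 0, 0], [0, 0, 0], [0, 0, 0], [0, 0, 0], [0, 0, 0]], "angular": [[0, 0, 0], [0, 0, 0], [0, 0, 0], [0, 0, 0], [0, 0, 0]]}}

```text
clock: 3.22
position: [0.5025, -0.2825, 0.2197]
ee_rot: [0.001, 0.859, -0.512, 0.002]
contact_force: [0.0, -0.8, 5.7]
width: 0.0404
```

Call:
{"name": "send_rows", "arguments": {"delta_pos": [[0, 0, -0.01], [0, 0, -0.02], [0, 0, -0.04], [0, 0, -0.06], [0, 0, -0.06]], "angular": [[0, 0, 0], [0, 0, 0], [0, 0, 0], [0, 0, 0], [0, 0, 0]]}}

```text
clock: 3.63
position: [0.5008, -0.2808, 0.2939]
ee_rot: [0.0, 0.859, -0.512, -0.002]
contact_force: [-0.1, -0.2, -3.1]
width: 0.041
```

Call:
{"name": "send_rows", "arguments": {"delta_pos": [[0, 0, -0.06], [0, 0, -0.06], [0, 0, -0.03], [0, 0, 0]], "angular": [[0, 0, 0], [0, 0, 0], [0, 0, 0], [0, 0, 0]]}}

```text
clock: 3.97
position: [0.5025, -0.282, 0.3576]
ee_rot: [0.001, 0.859, -0.512, 0.003]
contact_force: [0.3, -0.6, -2.6]
width: 0.0408
```

```bash
python3 - <<'E'
from h import *
plan([.543,.014,.34],-.205)
out=[]
for n in("top","side"):
    a=manip.get_image(n);u,v=proj(n,[.503,-.28,.26]).astype(int);print(u,v)
    out.append(cv2.resize(a[max(0,v-45):max(0,v-45)+90,u-45:u+45],None,fx=4.4,fy=4.4,interpolation=cv2.INTER_CUBIC))
cv2.imwrite("pics/b3.png",np.hstack(out))
E
```

```text
pos [ 0.5025 -0.282   0.3576] th -1.0749 w 0.0408 F [ 0.3 -0.6 -2.6] t 3.9667
shift total norm [-0.6029 -0.4411  0.0411] rows>= 8
turn total norm [ 8.0000e-03 -8.3000e-02 -1.0874e+01]
shift in target axes [-0.0515 -0.7451  0.0439]
440 221
360 143
```

View pics/b3.png

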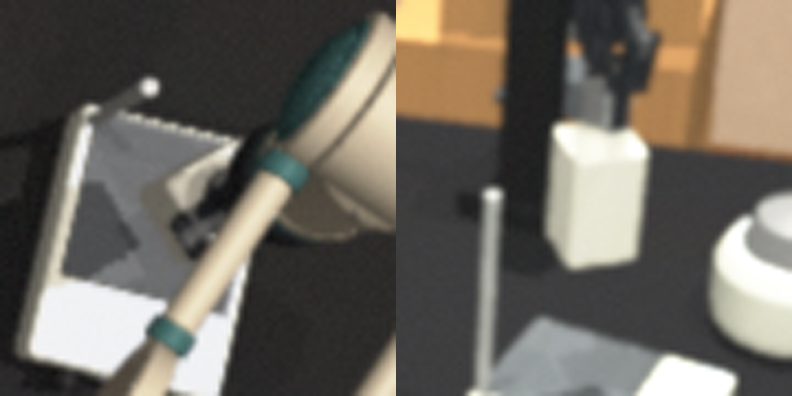

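Call:
{"name": "send_rows", "arguments": {"delta_pos": [[-0.039, -0.013, 0], [-0.078, -0.026, 0], [-0.078, -0.026, 0], [-0.078, -0.026, 0], [-0.039, -0.013, 0]], "angular": [[0, 0, 0], [0, 0, 0], [0, 0, 0], [0, 0, 0], [0, 0, 0]]}}

```text
clock: 4.48
position: [0.4764, -0.1472, 0.3524]
ee_rot: [-0.001, 0.859, -0.511, -0.003]
contact_force: [-0.3, 0.8, -3.7]
width: 0.0409
```

Call:
{"name": "send_rows", "arguments": {"delta_pos": [[-0.0575, -0.068, 0], [-0.0575, -0.068, 0], [-0.0575, -0.068, 0], [-0.0575, -0.068, 0], [-0.0575, -0.068, 0]], "angular": [[0, 0, 0], [0, 0, 0], [0, 0, 0], [0, 0, 0], [0, 0, 0]]}}

```text
clock: 4.9
position: [0.5425, 0.0163, 0.3522]
ee_rot: [0.001, 0.859, -0.512, -0.001]
contact_force: [1.1, -0.4, -2.4]
width: 0.0414
```

Call:
{"name": "send_rows", "arguments": {"delta_pos": [[0, 0, 0], [0, 0, 0], [0, 0, 0], [0, 0, 0], [0, 0, 0]], "angular": [[0, 0, -0.9], [0, 0, -0.9], [0, 0, -0.9], [0, 0, -0.9], [0, 0, -0.9]]}}

```text
clock: 5.32
position: [0.5423, 0.0149, 0.3519]
ee_rot: [0.001, 0.938, -0.348, -0.002]
contact_force: [-0.0, -0.4, -3.0]
width: 0.0406
```

Call:
{"name": "send_rows", "arguments": {"delta_pos": [[0, 0, 0], [0, 0, 0], [0, 0, 0], [0, 0, 0], [0, 0, 0]], "angular": [[0, 0, -0.9], [0, 0, -0.9], [0, 0, -0.9], [0, 0, -0.9], [0, 0, -0.9]]}}

```text
clock: 5.73
position: [0.5423, 0.0146, 0.352]
ee_rot: [0.001, 0.985, -0.175, -0.002]
contact_force: [0.5, 0.0, -2.7]
width: 0.0408
```

Call:
{"name": "send_rows", "arguments": {"delta_pos": [[0, 0, 0], [0, 0, 0], [0, 0, 0], [0, 0, 0]], "angular": [[0, 0, -0.9], [0, 0, -0.9], [0, 0, 0], [0, 0, 0]]}}

```text
clock: 6.07
position: [0.5427, 0.0144, 0.3526]
ee_rot: [0.001, 0.994, -0.106, -0.001]
contact_force: [-0.2, -0.1, -3.8]
width: 0.0408
```

```bash
python3 - <<'E'
from h import *
plan([.543,.014,.25],-.205)
out=[]
for n in("top","side"):
    a=manip.get_image(n);u,v=proj(n,[.543,.014,.26]).astype(int);print(u,v)
    out.append(cv2.resize(a[max(0,v-45):max(0,v-45)+90,u-45:u+45],None,fx=4.4,fy=4.4,interpolation=cv2.INTER_CUBIC))
cv2.imwrite("pics/b4.png",np.hstack(out))
E
```

```text
pos [0.5427 0.0144 0.3526] th -0.2125 w 0.0408 F [-0.2 -0.1 -3.8] t 6.0667
shift total norm [0.0015 0.0004 0.2565] rows>= 3
turn total norm [ 0.019  0.03  -0.094]
shift in target axes [0.0008 0.0008 0.2565]
342 210
334 187
```

View pics/b4.png

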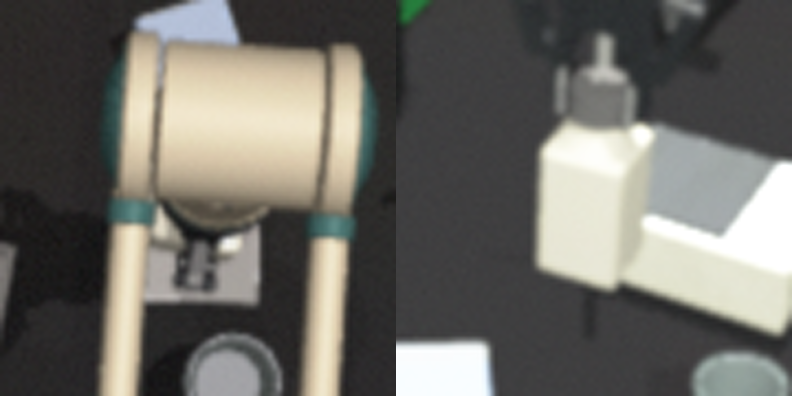

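Call:
{"name": "send_rows", "arguments": {"delta_pos": [[0, 0, 0.04], [0, 0, 0.08], [0, 0, 0.08], [0, 0, 0.08], [0, 0, 0.08]], "angular": [[0, 0, 0], [0, 0, 0], [0, 0, 0], [0, 0, 0], [0, 0, 0]]}}

```text
clock: 6.58
position: [0.5435, 0.0137, 0.2087]
ee_rot: [0.001, 0.994, -0.106, 0.001]
contact_force: [0.4, -0.4, -3.7]
width: 0.0412
```

Call:
{"name": "send_rows", "arguments": {"delta_pos": [[0, 0, 0.06], [0, 0, 0.04], [0, 0, 0.03], [0, 0, 0.015], [0, 0, 0]], "angular": [[0, 0, 0], [0, 0, 0], [0, 0, 0], [0, 0, 0], [0, 0, 0]]}}

```text
clock: 7.0
position: [0.5429, 0.0136, 0.1505]
ee_rot: [0.001, 0.994, -0.106, -0.001]
contact_force: [-0.4, 0.2, -3.8]
width: 0.0411
```

Call:
{"name": "send_rows", "arguments": {"delta_pos": [[0, 0, 0.006], [0, 0, 0.006], [0, 0, 0.006], [0, 0, 0.004], [0, 0, 0]], "angular": [[0, 0, 0], [0, 0, 0], [0, 0, 0], [0, 0, 0], [0, 0, 0]]}}

```text
clock: 7.42
position: [0.544, 0.0135, 0.1434]
ee_rot: [0.001, 0.994, -0.105, 0.001]
contact_force: [-0.0, 0.2, -2.7]
width: 0.0407
```

Call:
{"name": "send_rows", "arguments": {"delta_pos": [[0, 0, 0.003], [0, 0, 0.003], [0, 0, 0]], "angular": [[0, 0, 0], [0, 0, 0], [0, 0, 0]]}}

```text
clock: 7.67
position: [0.5445, 0.0136, 0.1417]
ee_rot: [0.001, 0.994, -0.105, 0.001]
contact_force: [-0.2, 1.3, 2.1]
width: 0.0408
```

Call:
{"name": "send_rows", "arguments": {"delta_pos": [[0, 0, 0], [0, 0, 0], [0, 0, 0], [0, 0, 0], [0, 0, 0]], "angular": [[0, 0, 0], [0, 0, 0], [0, 0, 0], [0, 0, 0], [0, 0, 0]], "hand": 80}}

```text
clock: 8.08
position: [0.5441, 0.0134, 0.1409]
ee_rot: [0.001, 0.994, -0.105, 0.001]
contact_force: [-0.3, -0.0, -0.1]
width: 0.0801
```

Call:
{"name": "send_rows", "arguments": {"delta_pos": [[0, 0, -0.03], [0, 0, -0.07], [0, 0, -0.08], [0, 0, -0.08], [0, 0, -0.08]], "angular": [[0, 0, 0], [0, 0, 0], [0, 0, 0], [0, 0, 0], [0, 0, 0]]}}

```text
clock: 8.5
position: [0.5436, 0.0137, 0.2782]
ee_rot: [0.001, 0.994, -0.105, 0.0]
contact_force: [0.2, 0.6, -0.3]
width: 0.0801
```

```bash
python3 - <<'E'
from h import *
plan([.535,.373,.25],-.205)
E
```

```text
pos [0.5436 0.0137 0.2782] th -0.2111 w 0.0801 F [ 0.2  0.6 -0.3] t 8.5
shift total norm [-0.2093 -0.8739  0.0689] rows>= 9
turn total norm [ 0.019 -0.007 -0.076]
shift in target axes [-0.2039 -0.8751  0.0704]
```

Call:
{"name": "send_rows", "arguments": {"delta_pos": [[-0.021, -0.0875, 0], [-0.021, -0.0875, 0], [-0.021, -0.0875, 0], [-0.021, -0.0875, 0], [-0.021, -0.0875, 0]], "angular": [[0, 0, 0], [0, 0, 0], [0, 0, 0], [0, 0, 0], [0, 0, 0]], "hand": 85}}

```text
clock: 8.92
position: [0.5392, 0.195, 0.2767]
ee_rot: [0.001, 0.994, -0.106, 0.001]
contact_force: [0.6, 0.8, -0.3]
width: 0.0852
```

Call:
{"name": "send_rows", "arguments": {"delta_pos": [[-0.021, -0.0875, 0], [-0.021, -0.0875, 0], [-0.021, -0.0875, 0], [-0.021, -0.0875, 0], [-0.021, -0.0875, 0]], "angular": [[0, 0, 0], [0, 0, 0], [0, 0, 0], [0, 0, 0], [0, 0, 0]]}}

```text
clock: 9.33
position: [0.5347, 0.3753, 0.2762]
ee_rot: [0.001, 0.994, -0.105, 0.0]
contact_force: [0.3, -0.3, 0.0]
width: 0.0851
```

Call:
{"name": "send_rows", "arguments": {"delta_pos": [[0, 0, 0], [0, 0, 0]], "angular": [[0, 0, 0], [0, 0, -0.08]]}}

```text
clock: 9.5
position: [0.5346, 0.3752, 0.2754]
ee_rot: [0.001, 0.995, -0.1, 0.0]
contact_force: [0.1, -0.0, 0.2]
width: 0.0851
```

```bash
python3 - <<'E'
from h import *
plan([.535,.373,.11],-.205)
a=manip.get_image("top");cv2.imwrite("pics/top5.png",a)
b=manip.get_image("side");cv2.imwrite("pics/side5.png",b)
f=lambda x,s:cv2.resize(x,None,fx=s,fy=s,interpolation=cv2.INTER_CUBIC)
cv2.imwrite("pics/b5a.png",np.hstack([f(a[180:260,300:380],4.9),f(a[190:270,390:470],4.9)]))
u,v=proj("side",[.535,.373,.16]).astype(int);print(u,v,proj("side",[.535,.373,.278]),proj("side",[.535,.373,.12]))
cv2.imwrite("pics/b5b.png",f(b[v-65:v+65,u-80:u+80],4.6))
E
```

```text
pos [0.5346 0.3752 0.2754] th -0.2011 w 0.0851 F [ 0.1 -0.   0.2] t 9.5
shift total norm [0.002  0.0043 0.4135] rows>= 4
turn total norm [ 0.029 -0.004  0.048]
shift in target axes [0.0022 0.0053 0.4135]
309 297 [309.90816834 266.69825742] [309.84882635 306.79725673]
```

View pics/b5a.png

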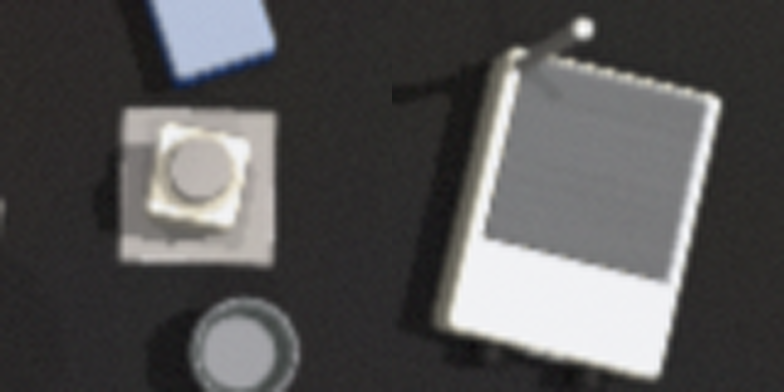

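View pics/b5b.png

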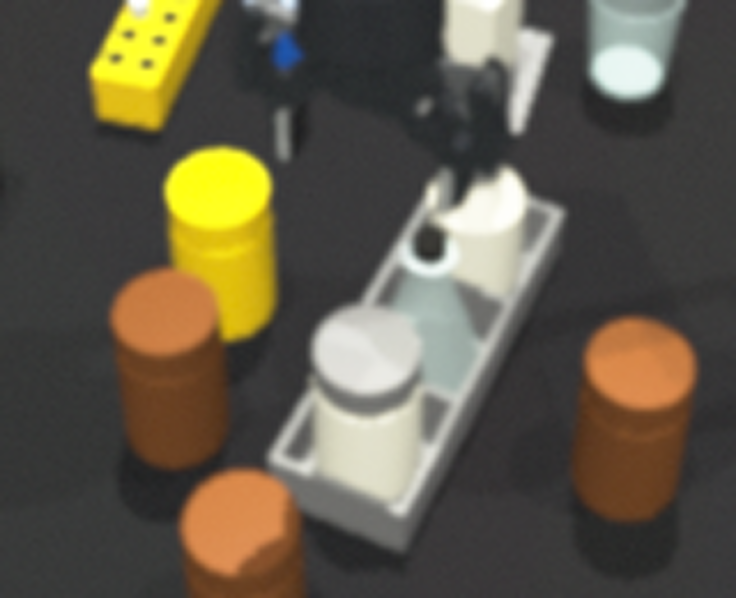

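Call:
{"name": "send_rows", "arguments": {"delta_pos": [[0, 0.002, 0.06], [0, 0, 0.08], [0, 0, 0.08], [0, 0, 0.06], [0, 0, 0.04]], "angular": [[0, 0, 0], [0, 0, 0], [0, 0, 0], [0, 0, 0], [0, 0, 0]]}}

```text
clock: 10.02
position: [0.534, 0.3697, 0.1456]
ee_rot: [0.002, 0.995, -0.103, -0.001]
contact_force: [-1.0, -0.2, -0.2]
width: 0.0849
```

Call:
{"name": "send_rows", "arguments": {"delta_pos": [[0, 0, 0.035], [0, 0, 0.03], [0, 0, 0.025], [0, 0, 0.014], [0, 0, 0]], "angular": [[0, 0, 0], [0, 0, 0], [0, 0, 0], [0, 0, 0], [0, 0, 0]]}}

```text
clock: 10.43
position: [0.5347, 0.3711, 0.1056]
ee_rot: [0.002, 0.995, -0.103, -0.001]
contact_force: [-0.2, -0.1, -0.0]
width: 0.085
```

Call:
{"name": "send_rows", "arguments": {"delta_pos": [[0, 0, 0], [0, 0, 0], [0, 0, 0], [0, 0, 0], [0, 0, 0]], "angular": [[0, 0, 0], [0, 0, 0], [0, 0, 0], [0, 0, 0], [0, 0, 0]], "hand": 50, "squeeze": 40}}

```text
clock: 10.85
position: [0.5361, 0.3727, 0.1081]
ee_rot: [0.0, 0.995, -0.102, 0.002]
contact_force: [1.3, -1.7, 4.5]
width: 0.0627
```

Call:
{"name": "send_rows", "arguments": {"delta_pos": [[0, 0, 0], [0, 0, 0], [0, 0, 0]], "angular": [[0, 0, 0], [0, 0, 0], [0, 0, 0]]}}

```text
clock: 11.1
position: [0.5361, 0.3727, 0.1081]
ee_rot: [0.0, 0.995, -0.102, 0.002]
contact_force: [1.9, -1.1, 5.2]
width: 0.0633
```

Call:
{"name": "send_rows", "arguments": {"delta_pos": [[0, 0, -0.01], [0, 0, -0.03], [0, 0, -0.06], [0, 0, -0.08], [0, 0, -0.09]], "angular": [[0, 0, 0], [0, 0, 0], [0, 0, 0], [0, 0, 0], [0, 0, 0]]}}

```text
clock: 11.52
position: [0.5329, 0.372, 0.2129]
ee_rot: [0.003, 0.995, -0.102, -0.003]
contact_force: [0.4, 0.3, -1.5]
width: 0.0627
```

Call:
{"name": "send_rows", "arguments": {"delta_pos": [[0, 0, -0.09], [0, 0, -0.09], [0, 0, -0.09], [0, 0, -0.05], [0, 0, 0]], "angular": [[0, 0, 0], [0, 0, 0], [0, 0, 0], [0, 0, 0], [0, 0, 0]]}}

```text
clock: 11.93
position: [0.5359, 0.3739, 0.348]
ee_rot: [-0.002, 0.995, -0.102, 0.004]
contact_force: [0.2, 1.2, -1.3]
width: 0.0631
```

```bash
python3 - <<'E'
from h import *
plan([.46,-.15,.34],-.205)
a=manip.get_image("top");cv2.imwrite("pics/top6.png",a)
b=manip.get_image("side");cv2.imwrite("pics/side6.png",b)
f=lambda x,s:cv2.resize(x,None,fx=s,fy=s,interpolation=cv2.INTER_CUBIC)
u,v=proj("side",[.535,.373,.2]).astype(int);print(u,v)
cv2.imwrite("pics/b6.png",f(b[v-65:v+85,u-80:u+80],3.9))
E
```

```text
pos [0.5359 0.3739 0.348 ] th -0.2042 w 0.0631 F [ 0.2  1.2 -1.3] t 11.9333
shift total norm [0.0797 1.3212 0.0142] rows>= 13
turn total norm [-0.061 -0.094  0.01 ]
shift in target axes [0.0808 1.321  0.0201]
309 287
```

View pics/b6.png

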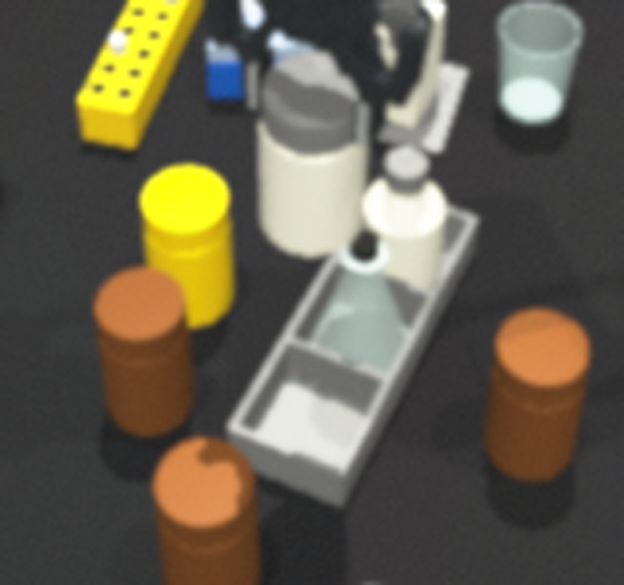

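Call:
{"name": "send_rows", "arguments": {"delta_pos": [[0.003, 0.045, 0], [0.005, 0.09, 0], [0.005, 0.09, 0], [0.005, 0.09, 0], [0.005, 0.09, 0]], "angular": [[0, 0, 0], [0, 0, 0], [0, 0, 0], [0, 0, 0], [0, 0, 0]]}}

```text
clock: 12.45
position: [0.5089, 0.2108, 0.3391]
ee_rot: [0.002, 0.995, -0.102, -0.003]
contact_force: [0.9, 0.4, -1.8]
width: 0.0629
```

Call:
{"name": "send_rows", "arguments": {"delta_pos": [[0.005, 0.09, 0], [0.005, 0.09, 0], [0.005, 0.09, 0], [0.005, 0.09, 0], [0.005, 0.09, 0]], "angular": [[0, 0, 0], [0, 0, 0], [0, 0, 0], [0, 0, 0], [0, 0, 0]]}}

```text
clock: 12.87
position: [0.482, 0.0328, 0.3399]
ee_rot: [0.001, 0.995, -0.102, -0.003]
contact_force: [-0.4, -0.5, -2.4]
width: 0.063
```

Call:
{"name": "send_rows", "arguments": {"delta_pos": [[0.005, 0.09, 0], [0.005, 0.09, 0], [0.005, 0.09, 0], [0.005, 0.09, 0], [0.005, 0.045, 0]], "angular": [[0, 0, 0], [0, 0, 0], [0, 0, 0], [0, 0, 0], [0, 0, 0]]}}

```text
clock: 13.28
position: [0.4587, -0.1296, 0.3401]
ee_rot: [0.001, 0.995, -0.104, -0.003]
contact_force: [0.3, 1.2, -2.7]
width: 0.0628
```

```bash
python3 - <<'E'
from h import *
plan([.509,-.289,.25],-.205)
a=cv2.imread("pics/top5.png")
# plate: dark-grey region of the stirrer top
g=a[185:275,390:470].astype(int);s=g.max(2)-g.min(2);v=g.mean(2)
m=((v>75)&(v<150)&(s<25)).astype(np.uint8);m=cv2.morphologyEx(m,cv2.MORPH_OPEN,np.ones((3,3)))
n,l,st,ce=cv2.connectedComponentsWithStats(m);k=1+st[1:,4].argmax()
c=max(cv2.findContours((l==k).astype(np.uint8),0,1)[0],key=cv2.contourArea)
r=cv2.minAreaRect(c);print(r,ce[k],st[k]);print("plate c",ray("top",r[0][0]+390,r[0][1]+185,.081),ray("top",ce[k][0]+390,ce[k][1]+185,.081))
# bottle on mat
g=a[180:260,300:380];hsv=cv2.cvtColor(g,cv2.COLOR_BGR2HSV)
print(g[25:45:3,28:55:3].mean(2).astype(int))
E
```

```text
pos [ 0.4587 -0.1296  0.3401] th -0.2075 w 0.0628 F [ 0.3  1.2 -2.7] t 13.2833
shift total norm [0.2064 0.3634 0.2252] rows>= 5
turn total norm [ 0.033  0.069 -0.031]
shift in target axes [0.2042 0.3645 0.2253]
((41.00884246826172, 37.661102294921875), (38.429100036621094, 40.64530944824219), 12.804265022277832) [40.67685893 38.81167477] [  19   15   44   47 1439]
plate c [ 0.51139862 -0.29031286  0.081     ] [ 0.50755604 -0.28901061  0.081     ]
[[178 167 218 176 172 170 170 181 183]
 [176 162 237 204 191 198 231 218 182]
 [118 129 150 177 182 183 203 240 182]
 [115 130 143 178 181 184 186 222 181]
 [117 175 149 179 184 185 188 201 181]
 [118 207 173 123 140 167 225 161 183]
 [118 171 204 216 212 227 241 163 182]]
```

Call:
{"name": "send_rows", "arguments": {"delta_pos": [[0.042, 0.0725, 0], [0.042, 0.0725, 0], [0.042, 0.0725, 0], [0.042, 0.0725, 0], [0.042, 0.0725, 0]], "angular": [[0, 0, 0], [0, 0, 0], [0, 0, 0], [0, 0, 0], [0, 0, 0]]}}

```text
clock: 13.7
position: [0.5129, -0.2863, 0.34]
ee_rot: [-0.001, 0.995, -0.102, -0.003]
contact_force: [1.3, 0.3, -1.4]
width: 0.0631
```

Call:
{"name": "send_rows", "arguments": {"delta_pos": [[0, 0, 0.04], [0, 0, 0.07], [0, 0, 0.07], [0, 0, 0.05], [0, 0, 0]], "angular": [[0, 0, 0], [0, 0, 0], [0, 0, 0], [0, 0, 0], [0, 0, 0]]}}

```text
clock: 14.12
position: [0.5098, -0.2829, 0.2434]
ee_rot: [-0.004, 0.995, -0.102, -0.007]
contact_force: [-0.9, 1.6, -3.1]
width: 0.0629
```

```bash
python3 - <<'E'
from h import *
plan([.51,-.289,.1841],-.205)
f=lambda x,s:cv2.resize(x,None,fx=s,fy=s,interpolation=cv2.INTER_CUBIC)
out=[]
for n in("top","side"):
    a=manip.get_image(n);u,v=proj(n,[.51,-.289,.2]).astype(int);print(u,v)
    out.append(f(a[max(0,v-50):max(0,v-50)+100,u-50:u+50],4))
cv2.imwrite("pics/b7.png",np.hstack(out))
E
```

```text
pos [ 0.5098 -0.2829  0.2434] th -0.2049 w 0.0629 F [-0.9  1.6 -3.1] t 14.1167
shift total norm [0.0057 0.0156 0.148 ] rows>= 2
turn total norm [-0.071  0.181  0.   ]
shift in target axes [0.0036 0.0147 0.1482]
438 220
357 155
```

View pics/b7.png

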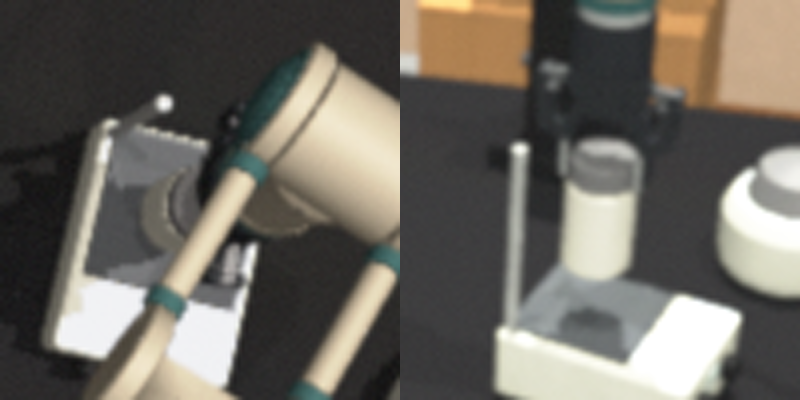

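Call:
{"name": "send_rows", "arguments": {"delta_pos": [[0, 0, 0], [0.003, 0.004, 0.03], [0, 0.004, 0.04], [0, 0, 0.03], [0, 0, 0]], "angular": [[0, 0, 0], [0, 0, 0], [0, 0, 0], [0, 0, 0], [0, 0, 0]]}}

```text
clock: 14.63
position: [0.5138, -0.2887, 0.2108]
ee_rot: [0.0, 0.995, -0.102, -0.001]
contact_force: [-0.2, -0.1, -2.4]
width: 0.0629
```

Call:
{"name": "send_rows", "arguments": {"delta_pos": [[0, 0, 0], [0, 0, 0]], "angular": [[0, 0, 0], [0, 0, 0]]}}

```text
clock: 14.8
position: [0.5153, -0.2897, 0.2135]
ee_rot: [0.002, 0.995, -0.102, 0.002]
contact_force: [0.3, 0.7, -0.6]
width: 0.0631
```

```bash
python3 - <<'E'
from h import *
plan([.51,-.289,.1841],-.205)
E
```

```text
pos [ 0.5153 -0.2897  0.2135] th -0.2046 w 0.0631 F [ 0.3  0.7 -0.6] t 14.8
shift total norm [-0.0136  0.0007  0.0734] rows>= 1
turn total norm [ 0.034 -0.048  0.005]
shift in target axes [-0.0133  0.0009  0.0734]
```

Call:
{"name": "send_rows", "arguments": {"delta_pos": [[-0.006, 0, 0], [-0.006, 0, 0], [0, 0, 0], [0, 0, 0]], "angular": [[0, 0, 0], [0, 0, 0], [0, 0, 0], [0, 0, 0]]}}

```text
clock: 15.13
position: [0.5097, -0.2883, 0.2123]
ee_rot: [0.001, 0.995, -0.102, 0.001]
contact_force: [-0.2, 0.2, -2.6]
width: 0.0628
```

```bash
python3 - <<'E'
from h import *
plan([.51,-.289,.1841],-.205);print(manip.get_state()["moment"],manip.get_state()["qd"].round(3))
E
```

```text
pos [ 0.5097 -0.2883  0.2123] th -0.2048 w 0.0628 F [-0.2  0.2 -2.6] t 15.1333
shift total norm [0.001  0.0015 0.0705] rows>= 1
turn total norm [ 0.023 -0.022  0.003]
shift in target axes [0.0012 0.0016 0.0705]
[-0.03779066  0.00943814  0.01335481] [-0.     0.007  0.001 -0.    -0.005 -0.001]
```

Settled. Descend the last 28 mm gently.

Call:
{"name": "send_rows", "arguments": {"delta_pos": [[0, 0, 0.015], [0, 0, 0.015], [0, 0, 0.015], [0, 0, 0.01], [0, 0, 0]], "angular": [[0, 0, 0], [0, 0, 0], [0, 0, 0], [0, 0, 0], [0, 0, 0]]}}

```text
clock: 15.55
position: [0.509, -0.2877, 0.188]
ee_rot: [-0.0, 0.995, -0.102, -0.001]
contact_force: [-0.7, -1.2, -2.2]
width: 0.0629
```

Call:
{"name": "send_rows", "arguments": {"delta_pos": [[0, 0, 0.004], [0, 0, 0.004], [0, 0, 0.003], [0, 0, 0], [0, 0, 0]], "angular": [[0, 0, 0], [0, 0, 0], [0, 0, 0], [0, 0, 0], [0, 0, 0]]}}

```text
clock: 15.97
position: [0.5098, -0.2884, 0.1854]
ee_rot: [0.001, 0.995, -0.102, 0.0]
contact_force: [0.2, -0.5, -2.5]
width: 0.0628
```

Call:
{"name": "send_rows", "arguments": {"delta_pos": [[0, 0, 0.003], [0, 0, 0.003], [0, 0, 0]], "angular": [[0, 0, 0], [0, 0, 0], [0, 0, 0]]}}

```text
clock: 16.22
position: [0.51, -0.2886, 0.184]
ee_rot: [0.001, 0.995, -0.102, 0.001]
contact_force: [0.0, 0.2, 3.3]
width: 0.0633
```

Contact. Release and lift.

Call:
{"name": "send_rows", "arguments": {"delta_pos": [[0, 0, 0], [0, 0, 0], [0, 0, 0], [0, 0, 0], [0, 0, 0]], "angular": [[0, 0, 0], [0, 0, 0], [0, 0, 0], [0, 0, 0], [0, 0, 0]], "hand": 85}}

```text
clock: 16.63
position: [0.5098, -0.2883, 0.1828]
ee_rot: [0.001, 0.995, -0.102, 0.0]
contact_force: [0.7, -0.2, 0.6]
width: 0.0853
```

Call:
{"name": "send_rows", "arguments": {"delta_pos": [[0, 0, -0.03], [0, 0, -0.06], [0, 0, -0.08], [0, 0, -0.09], [0, 0, -0.09]], "angular": [[0, 0, 0], [0, 0, 0], [0, 0, 0], [0, 0, 0], [0, 0, 0]]}}

```text
clock: 17.05
position: [0.5093, -0.2878, 0.3239]
ee_rot: [0.0, 0.995, -0.102, -0.0]
contact_force: [0.3, -0.8, 0.2]
width: 0.0851
```

```bash
python3 - <<'E'
from h import *
plan([.44,-.13,.33],-.205)
E
```

```text
pos [ 0.5093 -0.2878  0.3239] th -0.2047 w 0.0851 F [ 0.3 -0.8  0.2] t 17.05
shift total norm [-0.2498 -0.351  -0.0155] rows>= 5
turn total norm [0.011 0.003 0.004]
shift in target axes [-0.2499 -0.3509 -0.0152]
```

Call:
{"name": "send_rows", "arguments": {"delta_pos": [[-0.05, -0.07, 0], [-0.05, -0.07, 0], [-0.05, -0.07, 0], [-0.05, -0.07, 0], [-0.05, -0.07, 0]], "angular": [[0, 0, 0], [0, 0, 0], [0, 0, 0], [0, 0, 0], [0, 0, 0]]}}

```text
clock: 17.47
position: [0.4393, -0.1294, 0.3226]
ee_rot: [0.001, 0.995, -0.102, 0.001]
contact_force: [0.4, -0.9, 0.0]
width: 0.0849
```

Call:
{"name": "send_rows", "arguments": {"delta_pos": [[-0.07, 0, 0], [-0.07, 0, 0], [-0.05, 0, 0], [0, 0, 0]], "angular": [[0, 0, 0], [0, 0, 0], [0, 0, 0], [0, 0, 0]]}}

```text
clock: 17.8
position: [0.3621, -0.1136, 0.3228]
ee_rot: [0.001, 0.995, -0.102, -0.0]
contact_force: [-0.7, 0.3, -0.2]
width: 0.0849
```

```bash
python3 - <<'E'
from h import *
plan([.544,.0135,.25],-.205)
f=lambda x,s:cv2.resize(x,None,fx=s,fy=s,interpolation=cv2.INTER_CUBIC)
a=manip.get_image("top");cv2.imwrite("pics/top8.png",a)
b=manip.get_image("side");cv2.imwrite("pics/side8.png",b)
cv2.imwrite("pics/b8.png",np.vstack([np.hstack([f(a[170:250,300:380],4.5),f(a[190:270,390:470],4.5)]),f(b[130:195,300:460],4.5)[:238]]))
E
```

```text
pos [ 0.3621 -0.1136  0.3228] th -0.2045 w 0.0849 F [-0.7  0.3 -0.2] t 17.8
shift total norm [ 0.381  -0.4038  0.181 ] rows>= 6
turn total norm [0.02  0.009 0.006]
shift in target axes [ 0.3806 -0.4037  0.182 ]
```

View pics/b8.png

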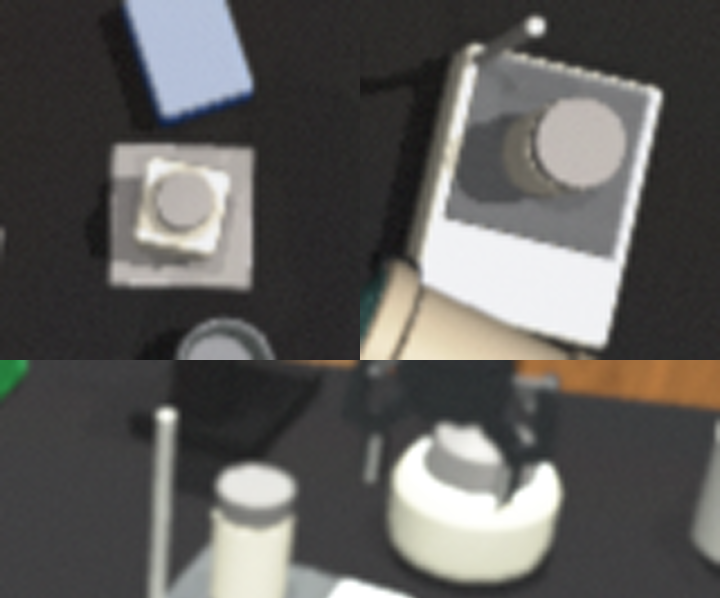

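```bash
python3 - <<'E'
from h import *
a=cv2.imread("pics/top8.png")
f=lambda x,s:cv2.resize(x,None,fx=s,fy=s,interpolation=cv2.INTER_CUBIC)
cv2.imwrite("pics/b9.png",np.hstack([f(a[200:232,322:357],11),f(a[205:237,218:253],11)]))
print("jar",ray("top",*crop((581-360,142),4.5,(390,190)),.196))
E
```

```text
jar [ 0.50822024 -0.28935839  0.196     ]
```

View pics/b9.png

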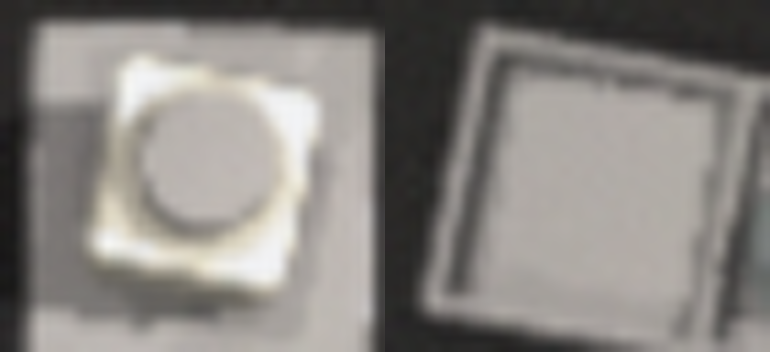

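```bash
python3 - <<'E'
from h import *
print("bay",ray("top",*crop((211,194),11,(218,205)),.04))
print("cap",ray("top",*crop((208,162),11,(322,200)),.153))
print("body",np.mean([ray("top",*crop(p,11,(322,200)),.108) for p in((125,62),(322,97),(285,290),(92,248))],0))
plan([.5443,.0145,.25],-.205)
E
```

```text
bay [0.53303188 0.37000328 0.04      ]
cap [0.54153621 0.01607363 0.153     ]
body [0.54170267 0.01500171 0.108     ]
pos [ 0.3657 -0.1152  0.323 ] th -0.205 w 0.0852 F [-0.2 -0.5  0. ] t 17.9
shift total norm [ 0.3705 -0.4086  0.1829] rows>= 6
turn total norm [ 0.024 -0.038 -0.   ]
shift in target axes [ 0.371  -0.4083  0.1825]
```

Call:
{"name": "send_rows", "arguments": {"delta_pos": [[0.053, -0.059, 0], [0.053, -0.059, 0], [0.053, -0.059, 0.02], [0.053, -0.059, 0.03], [0.053, -0.059, 0.03]], "angular": [[0, 0, 0], [0, 0, 0], [0, 0, 0], [0, 0, 0], [0, 0, 0]]}}

```text
clock: 18.32
position: [0.4965, -0.0205, 0.2901]
ee_rot: [0.001, 0.995, -0.102, 0.001]
contact_force: [0.6, -1.2, 0.3]
width: 0.085
```

Call:
{"name": "send_rows", "arguments": {"delta_pos": [[0.053, -0.059, 0.03], [0.053, -0.058, 0.03], [0, 0, 0], [0, 0, 0], [0, 0, 0]], "angular": [[0, 0, 0], [0, 0, 0], [0, 0, 0], [0, 0, 0], [0, 0, 0]]}}

```text
clock: 18.73
position: [0.5451, 0.0157, 0.2658]
ee_rot: [0.001, 0.995, -0.102, -0.0]
contact_force: [-0.4, 0.6, -0.3]
width: 0.0851
```

```bash
python3 - <<'E'
from h import *
plan([.544,.016,.1405],-.205)
E
```

```text
pos [0.5451 0.0157 0.2658] th -0.2042 w 0.0851 F [-0.4  0.6 -0.3] t 18.7333
shift total norm [-0.0027 -0.0008  0.3134] rows>= 4
turn total norm [0.026 0.003 0.009]
shift in target axes [-2.800e-03 -2.000e-04  3.134e-01]
```

Call:
{"name": "send_rows", "arguments": {"delta_pos": [[-0.002, 0, 0.06], [0, 0, 0.07], [0, 0, 0.06], [0, 0, 0.05], [0, 0, 0.03]], "angular": [[0, 0, 0], [0, 0, 0], [0, 0, 0], [0, 0, 0], [0, 0, 0]]}}

```text
clock: 19.15
position: [0.5423, 0.0149, 0.1572]
ee_rot: [0.001, 0.995, -0.103, -0.001]
contact_force: [0.2, -0.3, 0.1]
width: 0.0848
```

Call:
{"name": "send_rows", "arguments": {"delta_pos": [[0, 0, 0.02], [0, 0, 0.015], [0, 0, 0.008], [0, 0, 0], [0, 0, 0]], "angular": [[0, 0, 0], [0, 0, 0], [0, 0, 0], [0, 0, 0], [0, 0, 0]]}}

```text
clock: 19.57
position: [0.5444, 0.0156, 0.1421]
ee_rot: [0.001, 0.995, -0.102, 0.001]
contact_force: [0.0, -0.2, 0.6]
width: 0.0852
```

Call:
{"name": "send_rows", "arguments": {"delta_pos": [[0, 0, 0], [0, 0, 0], [0, 0, 0], [0, 0, 0], [0, 0, 0]], "angular": [[0, 0, 0], [0, 0, 0], [0, 0, 0], [0, 0, 0], [0, 0, 0]], "hand": 30, "squeeze": 40}}

```text
clock: 19.98
position: [0.5446, 0.0158, 0.1419]
ee_rot: [0.001, 0.995, -0.102, 0.001]
contact_force: [0.2, 0.0, 2.7]
width: 0.0406
```

Call:
{"name": "send_rows", "arguments": {"delta_pos": [[0, 0, 0], [0, 0, 0], [0, 0, 0]], "angular": [[0, 0, 0], [0, 0, 0], [0, 0, 0]]}}

```text
clock: 20.23
position: [0.5446, 0.0158, 0.1419]
ee_rot: [0.001, 0.995, -0.102, 0.001]
contact_force: [0.5, -0.2, 5.8]
width: 0.0411
```

Call:
{"name": "send_rows", "arguments": {"delta_pos": [[0, 0, -0.01], [0, 0, -0.03], [0, 0, -0.06], [0, 0, -0.08], [0, 0, -0.08]], "angular": [[0, 0, 0], [0, 0, 0], [0, 0, 0], [0, 0, 0], [0, 0, 0]]}}

```text
clock: 20.65
position: [0.5418, 0.0162, 0.2442]
ee_rot: [0.001, 0.995, -0.102, -0.003]
contact_force: [0.9, -0.4, -4.2]
width: 0.0409
```

Call:
{"name": "send_rows", "arguments": {"delta_pos": [[0, 0, -0.08], [0, 0, -0.08], [0, 0, -0.06], [0, 0, 0], [0, 0, 0]], "angular": [[0, 0, 0], [0, 0, 0], [0, 0, 0], [0, 0, 0], [0, 0, 0]]}}

```text
clock: 21.07
position: [0.5435, 0.0162, 0.3331]
ee_rot: [0.001, 0.995, -0.102, 0.0]
contact_force: [-0.4, 0.3, -4.1]
width: 0.0407
```

```bash
python3 - <<'E'
from h import *
plan([.535,.372,.34],-.205)
E
```

```text
pos [0.5435 0.0162 0.3331] th -0.2046 w 0.0407 F [-0.4  0.3 -4.1] t 21.0667
shift total norm [-0.2015 -0.8665 -0.0187] rows>= 9
turn total norm [ 0.018 -0.012  0.005]
shift in target axes [-0.2019 -0.8665 -0.0172]
```

Call:
{"name": "send_rows", "arguments": {"delta_pos": [[-0.0092, -0.0393, 0], [-0.0192, -0.0827, 0], [-0.0192, -0.0827, 0], [-0.0192, -0.0827, 0], [-0.0192, -0.0827, 0]], "angular": [[0, 0, 0], [0, 0, 0], [0, 0, 0], [0, 0, 0], [0, 0, 0]]}}

```text
clock: 21.48
position: [0.5384, 0.1691, 0.3294]
ee_rot: [0.002, 0.995, -0.103, -0.003]
contact_force: [0.6, -0.3, -4.0]
width: 0.0412
```

Call:
{"name": "send_rows", "arguments": {"delta_pos": [[-0.0192, -0.0827, 0], [-0.0192, -0.0827, 0], [-0.0192, -0.0827, 0], [-0.0192, -0.0827, 0], [-0.0192, -0.0827, 0]], "angular": [[0, 0, 0], [0, 0, 0], [0, 0, 0], [0, 0, 0], [0, 0, 0]]}}

```text
clock: 21.9
position: [0.5345, 0.3389, 0.3287]
ee_rot: [0.003, 0.995, -0.102, -0.003]
contact_force: [1.0, 1.3, -3.3]
width: 0.0406
```

Call:
{"name": "send_rows", "arguments": {"delta_pos": [[-0.0192, -0.0827, 0], [0, 0, 0], [0, 0, 0], [0, 0, 0], [0, 0, 0]], "angular": [[0, 0, 0], [0, 0, 0], [0, 0, 0], [0, 0, 0], [0, 0, 0]]}}

```text
clock: 22.32
position: [0.535, 0.3706, 0.3307]
ee_rot: [0.002, 0.995, -0.103, -0.001]
contact_force: [1.0, -0.3, -3.0]
width: 0.0409
```

```bash
python3 - <<'E'
from h import *
plan([.535,.372,.2],-.205)
E
```

```text
pos [0.535  0.3706 0.3307] th -0.2055 w 0.0409 F [ 1.  -0.3 -3. ] t 22.3167
shift total norm [-1.000e-04 -5.000e-03  3.268e-01] rows>= 4
turn total norm [ 0.057  0.021 -0.006]
shift in target axes [-0.0006 -0.0036  0.3268]
```

Call:
{"name": "send_rows", "arguments": {"delta_pos": [[0, -0.003, 0.04], [0, 0, 0.07], [0, 0, 0.07], [0, 0, 0.07], [0, 0, 0.04]], "angular": [[0.05, 0, 0], [0, 0, 0], [0, 0, 0], [0, 0, 0], [0, 0, 0]]}}

```text
clock: 22.73
position: [0.5343, 0.3706, 0.213]
ee_rot: [0.001, 0.995, -0.103, -0.002]
contact_force: [-0.9, -0.4, -3.9]
width: 0.041
```

Call:
{"name": "send_rows", "arguments": {"delta_pos": [[0, 0, 0.02], [0, 0, 0], [0, 0, 0], [0, 0, 0]], "angular": [[0, 0, 0], [0, 0, 0], [0, 0, 0], [0, 0, 0]]}}

```text
clock: 23.07
position: [0.5369, 0.3733, 0.2105]
ee_rot: [-0.002, 0.995, -0.102, 0.002]
contact_force: [-0.1, -0.4, -3.5]
width: 0.0409
```

```bash
python3 - <<'E'
from h import *
plan([.535,.372,.144],-.205)
f=lambda x,s:cv2.resize(x,None,fx=s,fy=s,interpolation=cv2.INTER_CUBIC)
out=[]
for n in("top","side"):
    a=manip.get_image(n);u,v=proj(n,[.535,.372,.08]).astype(int);print(u,v)
    out.append(f(a[max(0,v-40):max(0,v-40)+80,u-40:u+40],5))
cv2.imwrite("pics/b10.png",np.hstack(out))
# project where body bottom corners should be, and bay
E
```

```text
pos [0.5369 0.3733 0.2105] th -0.2054 w 0.0409 F [-0.1 -0.4 -3.5] t 23.0667
shift total norm [-0.0047  0.0049  0.1661] rows>= 2
turn total norm [-0.058 -0.044 -0.004]
shift in target axes [-0.0041  0.0041  0.1662]
234 220
309 315
```

View pics/b10.png

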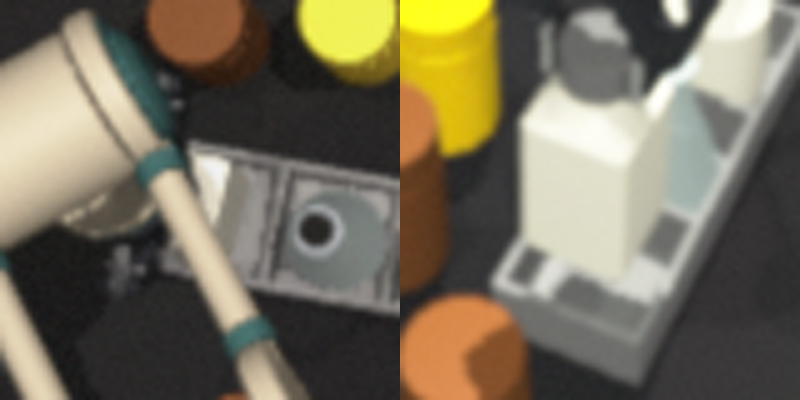

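```bash
python3 - <<'E'
from h import *
np.set_printoptions(precision=4,suppress=True)
for p in((215,280),(125,240)): print("bottle corner",ray("side",*crop(p,5,(269,275)),.0716))
for p in((97,283),(240,338)): print("rim corner",ray("side",*crop(p,5,(269,275)),.04))
th=-.205;x=np.array([np.cos(th),np.sin(th)]);y=np.array([-np.sin(th),np.cos(th)])
c=np.array([.5369,.3733])
for a,b in((-1,1),(1,1)): print("pred bottle",c+.031*(a*x+b*y),"pred rim",np.array([.535,.372])+.045*(a*x+b*y))
E
```

```text
bottle corner [0.5206 0.412  0.0716]
bottle corner [0.5743 0.3991 0.0716]
rim corner [0.5886 0.4087 0.04  ]
rim corner [0.5038 0.4234 0.04  ]
pred bottle [0.5129 0.41  ] pred rim [0.5001 0.4252]
pred bottle [0.5736 0.3973] pred rim [0.5882 0.4069]
```

Call:
{"name": "send_rows", "arguments": {"delta_pos": [[-0.004, 0.003, 0.02], [0, 0, 0.03], [0, 0, 0.03], [0, 0, 0.03], [0, 0, 0.02]], "angular": [[-0.05, 0, 0], [0, 0, 0], [0, 0, 0], [0, 0, 0], [0, 0, 0]]}}

```text
clock: 23.58
position: [0.5335, 0.3721, 0.1555]
ee_rot: [0.001, 0.995, -0.102, -0.0]
contact_force: [-1.1, -0.1, -3.5]
width: 0.0409
```

Call:
{"name": "send_rows", "arguments": {"delta_pos": [[0, 0, 0.012], [0, 0, 0.008], [0, 0, 0], [0, 0, 0]], "angular": [[0, 0, 0], [0, 0, 0], [0, 0, 0], [0, 0, 0]]}}

```text
clock: 23.92
position: [0.5344, 0.3725, 0.149]
ee_rot: [0.001, 0.995, -0.102, 0.001]
contact_force: [0.1, 0.8, -2.2]
width: 0.041
```

```bash
python3 - <<'E'
from h import *
plan([.535,.372,.144],-.205)
E
```

```text
pos [0.5344 0.3725 0.149 ] th -0.2046 w 0.041 F [ 0.1  0.8 -2.2] t 23.9167
shift total norm [0.0018 0.0008 0.0126] rows>= 1
turn total norm [ 0.012 -0.02   0.005]
shift in target axes [0.0018 0.0008 0.0126]
```

Call:
{"name": "send_rows", "arguments": {"delta_pos": [[0, 0, 0.004], [0, 0, 0.004], [0, 0, 0.003], [0, 0, 0], [0, 0, 0]], "angular": [[0, 0, 0], [0, 0, 0], [0, 0, 0], [0, 0, 0], [0, 0, 0]]}}

```text
clock: 24.33
position: [0.5343, 0.3723, 0.1445]
ee_rot: [0.001, 0.995, -0.102, 0.001]
contact_force: [0.4, 0.0, -2.6]
width: 0.0412
```

Call:
{"name": "send_rows", "arguments": {"delta_pos": [[0, 0, 0.003], [0, 0, 0], [0, 0, 0]], "angular": [[0, 0, 0], [0, 0, 0], [0, 0, 0]]}}

```text
clock: 24.58
position: [0.5345, 0.3728, 0.1443]
ee_rot: [-0.0, 0.995, -0.102, 0.001]
contact_force: [-0.3, 0.6, 4.3]
width: 0.0408
```

Call:
{"name": "send_rows", "arguments": {"delta_pos": [[0, 0, 0], [0, 0, 0], [0, 0, 0], [0, 0, 0], [0, 0, 0]], "angular": [[0, 0, 0], [0, 0, 0], [0, 0, 0], [0, 0, 0], [0, 0, 0]], "hand": 80}}

```text
clock: 25.0
position: [0.534, 0.3721, 0.1428]
ee_rot: [0.001, 0.995, -0.102, 0.0]
contact_force: [0.2, -0.1, -0.0]
width: 0.0801
```

Call:
{"name": "send_rows", "arguments": {"delta_pos": [[0, 0, -0.03], [0, 0, -0.07], [0, 0, -0.09], [0, 0, -0.09], [0, 0, -0.09]], "angular": [[0, 0, 0], [0, 0, 0], [0, 0, 0], [0, 0, 0], [0, 0, 0]]}}

```text
clock: 25.42
position: [0.5337, 0.3723, 0.2923]
ee_rot: [0.001, 0.995, -0.102, 0.0]
contact_force: [0.8, 0.4, 0.1]
width: 0.0799
```

Call:
{"name": "send_rows", "arguments": {"delta_pos": [[-0.06, 0.06, -0.02], [-0.06, 0.06, 0], [-0.06, 0.06, 0], [-0.06, 0.06, 0], [-0.06, 0.06, 0]], "angular": [[0, 0, 0], [0, 0, 0], [0, 0, 0], [0, 0, 0], [0, 0, 0]]}}

```text
clock: 25.83
position: [0.3906, 0.2785, 0.299]
ee_rot: [0.001, 0.995, -0.102, 0.0]
contact_force: [0.3, -0.6, -0.2]
width: 0.0802
```

Call:
{"name": "send_rows", "arguments": {"delta_pos": [[0, 0.08, 0], [0, 0.08, 0], [0, 0.08, 0], [0, 0, 0], [0, 0, 0]], "angular": [[0, 0, 0], [0, 0, 0], [0, 0, 0], [0, 0, 0], [0, 0, 0]]}}

```text
clock: 26.25
position: [0.3723, 0.1844, 0.2996]
ee_rot: [0.0, 0.995, -0.104, 0.001]
contact_force: [0.2, 0.3, -0.2]
width: 0.0803
```

```bash
python3 - <<'E'
from h import *
f=lambda x,s:cv2.resize(x,None,fx=s,fy=s,interpolation=cv2.INTER_CUBIC)
a=manip.get_image("top");cv2.imwrite("pics/top11.png",a)
b=manip.get_image("side");cv2.imwrite("pics/side11.png",b)
cv2.imwrite("pics/b11.png",np.hstack([f(a[195:250,215:305],4.4),f(b[240:360,230:350],242/120)[:242], ]))
cv2.imwrite("pics/b12.png",f(a[140:300,210:470],3))
print(manip.get_state()["position"],manip.get_state()["clock"])
E
```

```text
[0.37298224 0.18587821 0.29945357] 26.35
```

View pics/b11.png

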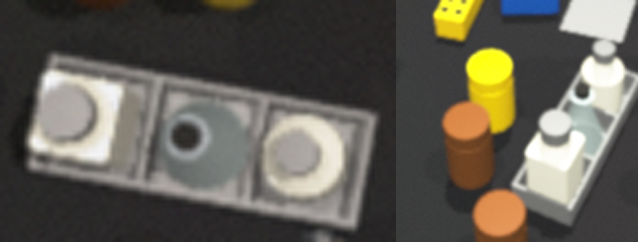

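View pics/b12.png

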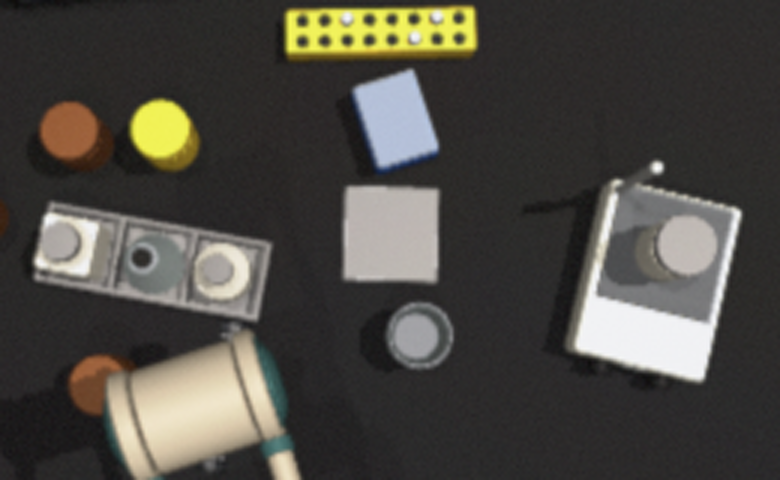

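View pics/side11.png

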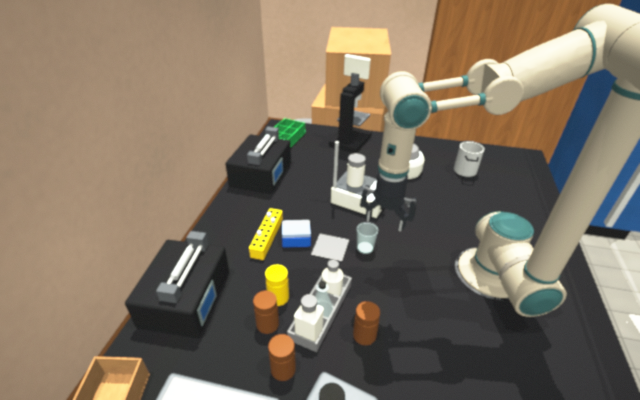

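```bash
python3 - <<'E'
from h import *
print("cap",ray("top",*crop((65,111),4.4,(215,195)),.155),"jar",ray("top",*crop((687,246),3,(210,140)),.196))
manip.sign_off()
E
```

```text
cap [0.53269018 0.37421372 0.155     ] jar [ 0.50665638 -0.28910619  0.196     ]
the job is handed in; nothing more can be done
```

The swap is done and handed in at about 26 s of the 72 s allowed. I moved the bottle onto the mat, moved the jar from bay 2 to the stirrer plate, then moved the bottle from the mat into bay 2.

| Item | Measured position (x, y), m | Target estimate (x, y), m | Error |
|---|---|---|---|
| Jar on plate | (0.507, -0.289) | (0.509, -0.2895) | about 2 mm |
| Bottle in bay 2 | (0.533, 0.374) | (0.533, 0.371) | about 3 to 4 mm |

- **Set-down:** Contact showed in the wrist force within about 0.5 mm of the expected height each time, and I released only after that. In the last images both stand upright.
- **Yaw:** On the mat, the bottle was aligned with the caddy to within about 1°, and I kept that yaw for the placing. In the bay I checked it only by eye.
- **Bystanders:** They look unmoved in the last top and side images. I checked these by eye and did not measure them.
- **Disagreements:** At the start, the side camera read about 5 to 8 mm differently from the top one. Gripped positions were about 2 mm off the top view. I used the top view, corrected by those 2 mm, and both errors stay well inside the limits. The arm also swayed 3 to 5 mm after some moves, so I let it settle before setting down.

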